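# Snap the retaining bar onto the nozzle rack and hold it down

## Robot

A 7-joint arm with a two-finger parallel gripper is mounted at the origin on a cart in front of the work surface, level with it; the furniture and walls round the work are solid. World frame = base frame: x ahead of the robot, y to its left, z up, the work surface at z = 0. Lengths are in m, angles in rad, forces in N, time in s.
With the tool pointing down it reaches from about 0.425 to 0.925 m from the base axis. Payload 6.8 kg.
Tool frame: the origin (TCP) lies at the very end of the fingers, on their centre line; the grasp point (between the pads) lies 19 mm behind it; z points along the fingers, y is the line along which they close (so a half turn about z gives the same grasp; the last joint's range is limited). The gripper opens to 85 mm and grips with 20 to 120 N. Pads are 22 mm wide; open, the fingers measure 114 mm over their backs; the gripper's body (76 mm by 85 mm) begins 54 mm behind the grasp point. The pads swing forward as they close: fully open they stand 13 mm farther back than shut.
Start: joints at [-1.437, 0.477, 0.022, 1.555, -0.011, 1.109, -0.083], TCP at [0.162, 0.655, 0.231] pointing down, gripper open.
Joint ranges: [-2.96, 2.96], [-0.34, 2.1], [-1.41, 1.46], [0.24, 2.44], [-1.37, 4.51], [0.17, 1.92], [-2.96, 2.96]. Speed limits (rad/s): [2.39, 2.39, 3.14, 3.14, 3.14, 3.14, 3.14].

## Interface

Orientations are given as a unit quaternion [w, x, y, z].
In Python, from station import bot gives the robot as it stands. The module is installed in compiled form; this text tells all that it offers.
- The arm moves only by the shell command python3 -m jog 'ROWS' [OPENING] [FORCE]. ROWS is JSON, a list of rows, each a list of 4 numbers: the shift along the tool's x, y, z in cm, then the turn about the tool's z in rad. In form: [[x, y, z, spin], ...]. A call has 1 to 20 rows; each row is the pose to reach, as a shift and turn from the pose commanded when the call began, along the tool's axes at that moment; what a row does not reach only later rows make up. A row lasts 1/12 s, in which the tool goes at most 41.7 mm and 7.16 degrees, less where a joint would pass 70% of its speed; a pose out of reach is approached as far as the arm can. A call with a gripper value outside its range is refused whole. OPENING is the closure, from -1 (fully open) to 1 (shut), set as the call begins (- or left out, the last holds). The fingers move at their own pace and stop on an object; FORCE is the grip in N (left out, the last holds). Time passes only in rows, so rows that repeat a pose let the fingers close. It gives the time, the measured TCP pose, the force, the opening and the grip force at its end, in the units of the state.
- bot.get_obs(): the state, without advancing time (a new reading comes with each control period).
- bot.read_camera(name): name is "side" or "top"; returns a dict with "pixels" (420x560x3 uint8, red, green, blue), "depth" (420x560 float32, m along the optical axis (not along the pixel's ray), 0 where there is no reading), "fovy" (degrees; the focal length in pixels is half the picture's height over the tangent of half this angle, whatever the lens; pixels are square), "cx", "cy" (the principal point, pixels), "pose" (4x4, takes a point from camera to world coordinates). Camera axes: x right, y down, z forward; pixel columns grow to the right and rows downward; lengths in m; the calibration is good to about 2 mm. A picture is of the moment at which its call begins.
- bot.hand_in(): hands the job in; it is judged then, once.
The state is a dict: "t": time; "q": joint angles; "joint_vel": joint speeds; "joint_torque": joint torques, N m; "eef_pos": TCP position; "tool_rot": TCP orientation; "contact_force": force on the tool from outside, world axes, zero at the start; "torque": the same for the moment, N m; "gripper_width": opening from 0.0 (shut) to 1.0 (fully open); "grasp_force": force on a finger pad.
Only numpy, scipy, OpenCV 4.12 (cv2) and the standard library are available. Lean on these libraries where they do the work, as an engineer would, in place of code of your own. Each camera call takes 0.05 s, during which the arm holds its last target. There are 200 camera calls.

## Task

Close the nozzle rack: take the longer of the two loose flat bars with a black grip, lay it across the rack's two end supports above the three nozzles so that it rests in the sloping mouths of both pairs of spring catches, then press it down through the click until it is fully home at both ends. Keep pressing: finish with the gripper still on the bar, pushing it firmly down (about 10 N) and not letting go. The nozzles stay standing in the rack and the shorter bar stays where it lies.

Things in the scene. Friction and masses are not known exactly. Their poses are not given: they have to be found in the camera images.
- rack: Nozzle rack, fixed: aluminium base 60 x 236 x 18 mm (x, y, z), three pockets with cone nozzles in a row along y (nozzle tops 52 mm above the worktop), and at y = +90 and -90 mm a black post with a pair of steel spring catches. Origin: centre of the underside, at worktop height; x across, y along the row, z up. Turned up to 0.45 rad from lying along world y.
- rack_seat_l (a point): Centre of the flat top (seat) of the post at local y = +90 mm, 54.5 mm above the worktop, 22 x 18 mm. At its local -x and +x sides stand two spring catches, 14 mm wide, that yield outwards: noses 18 mm apart at height 63 mm; above them the faces slope apart, 27 degrees from vertical, to a mouth 30 mm wide at height 75 mm.
- rack_seat_r (a point): The same at local y = -90 mm. The 24 mm wide bar laid in both mouths has its underside about 68 mm above the worktop. Pressed down, it spreads the four catches (force grows over about 5 mm to some 12 to 18 N in all), then the force drops suddenly to a few N and after about 14 mm of travel in all it stops on the seats, noses over its top.
- long_bar: The longer bar, loose, lying flat, about 0.15 kg: aluminium strip 24 x 220 x 6 mm (x, y, z) with a black grip block 12 x 40 x 24 mm on the middle of its top (grip's top 30 mm above the bar's underside); take the block across its 12 mm (local x). Origin: centre of the underside; x across, y along, z up. Symmetric: either end may go to either support.
- long_bar_end_a (a point): Point on the long bar's underside on its centre line, 90 mm from the middle towards local +y: comes to lie over one support (54.5 mm above the worktop when home).
- long_bar_end_b (a point): The same at 90 mm towards local -y.
- short_bar: The shorter bar of the same make, for another rack: aluminium strip 24 x 140 x 6 mm with the same black grip. It does not reach across this rack; leave it. The two bars may lie in either of two places. Origin and axes as for the long bar.
- rack_nozzle_1: Smallest nozzle, 22 x 25 x 44 mm, standing loose in the rack's pocket at local y = -48 mm. Origin: centre of its foot, 8 mm above the worktop; z up its axis.
- rack_nozzle_2: Grey nozzle, 26 x 30 x 44 mm, standing in the middle pocket. Origin as above.
- rack_nozzle_3: Largest nozzle, 30 x 34 x 44 mm, standing in the pocket at local y = +48 mm. Origin as above.
Things that resemble listed ones, but are neither listed nor needed, are in the scene too. What is shaped like the rack_nozzle_2 but yellow is not meant.

How it is judged:
On the way, in this order (a step that is already met when the one before it is completed fails the run):
1. the long bar rests across both supports in the mouths of the catches, not yet snapped in (horizontal distance between long_bar and rack below 0.01 m and angle between the y axis of long_bar and the y axis of rack, either way round below 0.08 rad and angle between long_bar's own z axis and vertical below 0.12 rad and z of long_bar_end_a in the frame of rack between 0.061 and 0.078 m and z of long_bar_end_b in the frame of rack between 0.061 and 0.078 m and contact force between long_bar and rack above 0.3 N), for 0.1 s.
2. the bar is snapped in: down on the seats at both ends (horizontal distance between long_bar and rack below 0.01 m and angle between the y axis of long_bar and the y axis of rack, either way round below 0.08 rad and angle between long_bar's own z axis and vertical below 0.12 rad and z of long_bar_end_a in the frame of rack between 0.05 and 0.0568 m and z of long_bar_end_b in the frame of rack between 0.05 and 0.0568 m), for 0.1 s.
At the end, for the whole second after the job is handed in: The long bar is snapped in and down on both seats (each end within 2 mm of seat height), centred on the rack to 10 mm and in line to 0.08 rad; the gripper is still on it, pressing it onto the rack with over 5 N; the three nozzles stand upright in their pockets (all of step 2 and contact force between long_bar and rack above 5 N and contact force between the fingers and long_bar above 3 N and linear speed of long_bar below 0.02 m/s and angle between each of rack_nozzle_1, rack_nozzle_2, rack_nozzle_3's own z axis and vertical below 0.2 rad and z of each of rack_nozzle_1, rack_nozzle_2, rack_nozzle_3 in the frame of rack below 0.016 m); the arm keeps its last pose, push and grip.
It fails at once if the shorter bar is moved by more than 30 mm (distance of short_bar from where it was at the start of the episode above 0.03 m).
It also fails if it takes over 48 s, if anything falls off the work surface, if the arm or the gripper's body presses on something with over 40 N, if the wrist force passes 120 N, or if a joint passes its speed limit or range.

## Working session

There is one attempt and no reset: what is moved stays moved. The work goes in short steps, Python scripts to look and compute and a shell command to move; the robot and the scene stay as the last step left them, time stands still between calls to the robot, and variables do not carry over. Pictures are saved under pics/ and viewed, at most 10 in all, crops included, and the job is handed in when it is done.

```bash
mkdir -p pics
cat > h.py <<'E'
import numpy as np, cv2, pickle
from station import bot
def snap(n,tag):
    c=bot.read_camera(n); pickle.dump(c,open(f'pics/{tag}.pkl','wb'))
    cv2.imwrite(f'pics/{tag}.png',cv2.cvtColor(c['pixels'],cv2.COLOR_RGB2BGR)); return c
def cloud(c):
    d=c['depth'];H,W=d.shape;f=H/2/np.tan(np.radians(c['fovy'])/2)
    v,u=np.mgrid[:H,:W]
    P=np.stack([(u-c['cx'])/f*d,(v-c['cy'])/f*d,d],-1)
    return P@c['pose'][:3,:3].T+c['pose'][:3,3]
E
python3 - <<'E'
from h import *
for n in('top','side'):
    c=snap(n,n+'0'); print(n,c['fovy'],c['pose'].round(3).tolist())
print(bot.get_obs())
a=cv2.imread('pics/top0.png');b=cv2.imread('pics/side0.png')
E
```

```text
top 55.75379724280371 [[-0.021, -0.997, 0.077, 0.446], [-1.0, 0.019, -0.021, -0.002], [0.02, -0.078, -0.997, 0.994], [0.0, 0.0, 0.0, 1.0]]
side 47.11865603448916 [[-0.998, -0.043, 0.046, 0.458], [-0.063, 0.647, -0.76, 0.698], [0.003, -0.761, -0.648, 0.677], [0.0, 0.0, 0.0, 1.0]]
{'t': 0.1, 'q': array([-1.43711677,  0.4777457 ,  0.02235534,  1.55635488, -0.0114978 ,
        1.10930011, -0.08310178]), 'joint_vel': array([-6.59662350e-04, -1.66714272e-03,  7.00524044e-06, -3.95431356e-03,
       -1.55508757e-03, -1.70260089e-03,  4.30422618e-04]), 'joint_torque': array([ 4.76159767e-03, -5.97763145e+01,  1.61341891e+00, -2.81954437e+01,
        1.27798511e-02,  5.02995565e-03,  1.76347368e-05]), 'eef_pos': array([0.16150651, 0.65483974, 0.23040327]), 'tool_rot': array([-3.59675259e-05,  1.20591562e-01,  9.92701853e-01, -8.39056102e-04]), 'contact_force': array([ 0.08310361, -0.70222544, -0.2621125 ]), 'torque': array([-0.03408999, -0.03336217,  0.02654777]), 'grasp_force': 0.0, 'gripper_width': 1.0002305028842806}
```

View pics/top0.png

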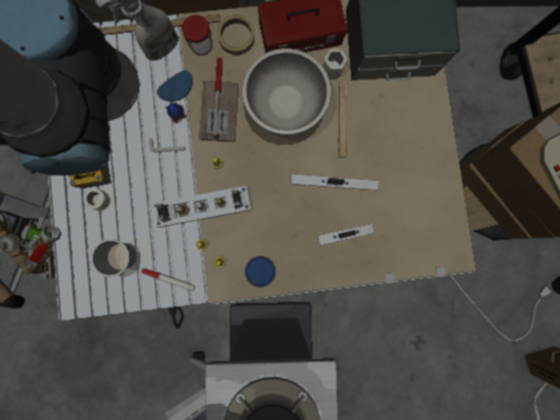

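View pics/side0.png

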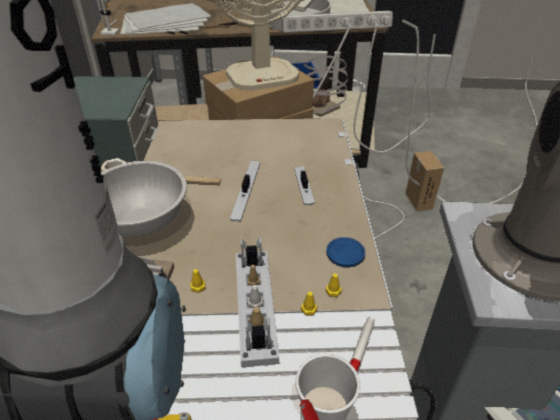

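The top view shows two candidate bars: A centred at (335,182), about 86 px long, and B at (346,234), about 53 px. A is the longer one, so it should be the long bar. The rack is centred near (203,206). I'll confirm with an enlarged crop and measure the poses.

Run:
```python
from h import *
c=pickle.load(open('pics/top0.pkl','rb'));P=cloud(c)
im=cv2.imread('pics/top0.png')
cv2.imwrite('pics/crop1.png',cv2.resize(im[150:260,145:385],None,fx=3.3,fy=3.3,interpolation=cv2.INTER_CUBIC))
g=im.astype(int)
def rect(u0,u1,v0,v1,m,tag):
    k=np.zeros(m.shape,bool);k[v0:v1,u0:u1]=m[v0:v1,u0:u1]
    p=P[k];r=cv2.minAreaRect(p[:,:2].astype(np.float32));print(tag,k.sum(),np.round(r[0],4),np.round(r[1],4),r[2], 'z',np.percentile(p[:,2],[5,50,95]).round(4),'mean',p.mean(0).round(4))
white=(g.min(-1)>150)
# table z check
print('table',P[200:215,270:285].reshape(-1,3).mean(0), P[205,400])
rect(285,385,168,195,white,'A');rect(312,380,220,248,white,'B')
dark=g.max(-1)<70
rect(315,350,172,192,dark,'gripA')
z=P[...,2]
rect(145,258,180,230,(z>0.012),'rack')
rect(145,258,180,230,(z>0.058),'rackcatch')
for u in range(150,256,5): print(u,[int(1000*z[v,u]) for v in range(184,228,3)])
```

```text
table [ 0.52847922 -0.02330992  0.00443026] [ 0.52791803 -0.33444952  0.00070521]Traceback (most recent call last):
  File "<stdin>", line 12, in <module>
  File "<stdin>", line 8, in rect
    return _quantile_unchecked(
        a, q, axis, out, overwrite_input, method, keepdims, weights)
    return _ureduce(a,
                    func=_quantile_ureduce_func,
    ...<5 lines>...
                    overwrite_input=overwrite_input,
                    method=method)
    r = func(a, **kwargs)
    result = _quantile(arr,
                       quantiles=q,
    ...<2 lines>...
                       out=out,
                       weights=wgt)
    slices_having_nans = np.isnan(arr[-1, ...])
                                  ~~~^^^^^^^^^
IndexError: index -1 is out of bounds for axis 0 with size 0
```

View pics/crop1.png

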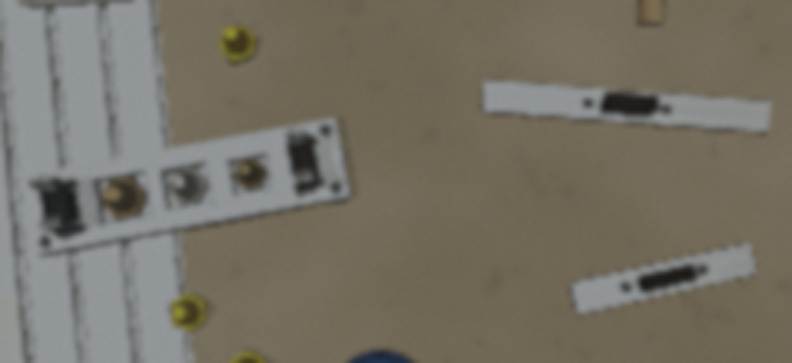

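The crop confirms it: A (crop x 484–770, about 287 px) is longer than B (crop x 573–755, about 185 px). A is the long bar. The largest nozzle is on the left, so rack +y is roughly world +y. Next I intersect the edge pixels with planes of known height.

```bash
cat >> h.py <<'E'
def onplane(c,uv,z):
    uv=np.atleast_2d(np.array(uv,float));f=c['depth'].shape[0]/2/np.tan(np.radians(c['fovy'])/2)
    r=np.c_[(uv[:,0]-c['cx'])/f,(uv[:,1]-c['cy'])/f,np.ones(len(uv))]@c['pose'][:3,:3].T
    o=c['pose'][:3,3]; return o+r*((z-o[2])/r[:,2])[:,None]
def rect(p,tag):
    r=cv2.minAreaRect(p[:,:2].astype(np.float32));b=cv2.boxPoints(r)
    e=[b[1]-b[0],b[2]-b[1]];l=max(e,key=np.linalg.norm);a=np.arctan2(l[1],l[0])%np.pi
    print(tag,len(p),'c',np.round(r[0],4),'size',np.round(r[1],4),'long-axis ang',round(a,4),'mean',p.mean(0).round(4))
E
python3 - <<'E'
from h import *
c=pickle.load(open('pics/top0.pkl','rb'));P=cloud(c)
im=c['pixels'].astype(int)
print(c['cx'],c['cy'],im[182,305],im[200,320],im[236,326])
def seg(u0,u1,v0,v1,z,m,tag):
    k=np.zeros(m.shape,np.uint8);k[v0:v1,u0:u1]=m[v0:v1,u0:u1]
    n,l,s,_=cv2.connectedComponentsWithStats(k);i=1+s[1:,4].argmax();v,u=np.nonzero(l==i)
    rect(onplane(c,np.c_[u,v],z),tag); print('  depth z med',np.median(P[v,u,2]).round(4))
blue=im[...,2]
seg(285,385,168,197,.006,blue>115,'A');seg(312,380,220,248,.006,blue>115,'B')
seg(315,350,172,192,.030,im.max(-1)<60,'gripA')
z=P[...,2]
m=(z>0.056)
k=np.zeros(z.shape,bool);k[180:232,145:258]=True
p=P[k&m];print('catch pts',len(p));
for s in (p[:,1]>0.15,p[:,1]<0.15): rect(p[s],'catch')
pp=P[k&(z>.014)&(z<.024)];rect(pp,'base'); print(np.median(pp[:,2]))
# rack corners read from crop
cr=np.array([[336,118],[350,198],[43,253]])/3.3+[145,150]-.35
q=onplane(c,cr,.018);print(q.round(4).tolist()); 
print('ctr',((q[0]+q[2])/2).round(4), 'len',np.linalg.norm(q[1]-q[2]),np.linalg.norm(q[0]-q[1]))
d=q[2]-q[1];print('ang',np.arctan2(d[1],d[0]))
s=pickle.load(open('pics/side0.pkl','rb'));im=cv2.imread('pics/side0.png')
cv2.imwrite('pics/crop2.png',cv2.resize(im[230:370,210:300],None,fx=4.2,fy=4.2,interpolation=cv2.INTER_CUBIC))
big=cv2.resize(cv2.imread('pics/top0.png')[175:235,148:258],None,fx=7,fy=7,interpolation=cv2.INTER_CUBIC);cv2.imwrite('pics/crop3.png',cv2.convertScaleAbs(big,alpha=1.4))
E
```

```text
277.139005340856 209.29337870349138 [145 148 150] [111 102  85] [146 149 151]
A 325 c [ 0.5946 -0.1141] size [0.1098 0.0232] long-axis ang 1.4759 mean [ 0.595  -0.1063  0.006 ]
  depth z med 0.006
B 380 c [ 0.4577 -0.1938] size [0.0232 0.1382] long-axis ang 1.7711 mean [ 0.4575 -0.1922  0.006 ]
  depth z med 0.0063
gripA 74 c [ 0.5872 -0.1678] size [0.0372 0.012 ] long-axis ang 1.4693 mean [ 0.5873 -0.1671  0.03  ]
  depth z med 0.0295
catch pts 165
catch 72 c [0.5216 0.2328] size [0.0369 0.0529] long-axis ang 1.7423 mean [0.519  0.25   0.0679]
catch 93 c [0.5019 0.0456] size [0.1456 0.0244] long-axis ang 0.5446 mean [0.5195 0.0526 0.3267]
base 1694 c [0.5332 0.1631] size [0.0605 0.2364] long-axis ang 1.7346 mean [0.533  0.1587 0.0183]
0.01827814677249945
[[0.5824, 0.0515, 0.018], [0.522, 0.0419, 0.018], [0.4855, 0.2697, 0.018]]
ctr [0.5339 0.1606 0.018 ] len 0.23065944608340458 0.06112302304218788
ang 1.729748426784643
```

View pics/crop2.png

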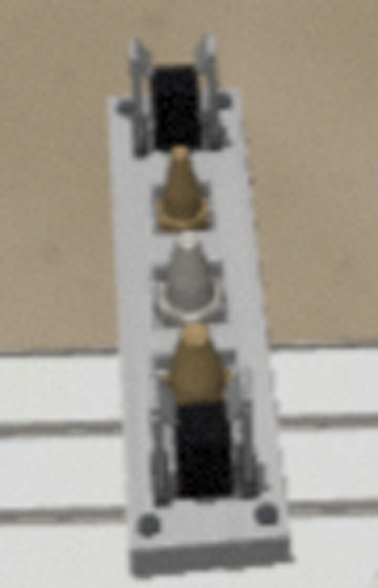

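View pics/crop3.png

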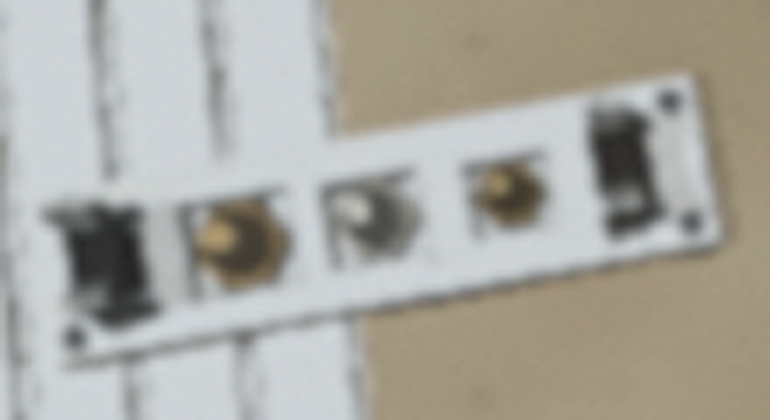

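```bash
cat >> h.py <<'E'
from scipy.spatial.transform import Rotation as Ro
def go(pos,yang):
    o=bot.get_obs();w,x,y,z=o['tool_rot'];R=Ro.from_quat([x,y,z,w]).as_matrix()
    a=np.arctan2(R[1,1],R[0,1]);s=(a-yang+np.pi/2)%np.pi-np.pi/2
    print('t',o['t'],'pos',o['eef_pos'].round(4),'shift cm',((np.array(pos)-o['eef_pos'])@R*100).round(2),'spin',round(s,3),'q',o['q'].round(2),'tilt',np.arccos(-R[2,2]).round(4))
E
python3 - <<'E'
from h import *
for n,b,rk in (('top',(285,385,168,197),(145,258,180,232)),('side',(225,265,155,225),(230,285,240,365))):
    c=pickle.load(open(f'pics/{n}0.pkl','rb'));P=cloud(c);im=c['pixels'].astype(int);z=P[...,2]
    print(n)
    def box(b): k=np.zeros(z.shape,bool);k[b[2]:b[3],b[0]:b[1]]=True;return k
    k=box(b)
    br=k&(z<.012)&(im[...,2]>im[...,0]-8)&(im[...,2]>110)
    v,u=np.nonzero(br);rect(onplane(c,np.c_[u,v],.006),'bar')
    g=k&(z>.022)&(z<.04);rect(P[g],'grip')
    k=box(rk);p=P[k&(z>.0145)&(z<.022)&(abs(P[...,1]-.16)<.14)];rect(p,'base')
    p=P[k&(z>.051)&(z<.058)&(abs(P[...,1]-.16)<.14)];
    for s in(p[:,1]>.16,p[:,1]<=.16): print('seat',s.sum(),np.median(p[s],0).round(4))
    p=P[k&(z>.066)&(z<.085)&(abs(P[...,1]-.16)<.14)]
    for s in(p[:,1]>.16,p[:,1]<=.16): print('catch',s.sum()); s.sum()>3 and rect(p[s],'c')
go([.587,-.167,.12],-.098)
go([.45,.45,.23],-.098)
E
```

```text
top
bar 637 c [ 0.5894 -0.1683] size [0.2183 0.0232] long-axis ang 1.4756 mean [ 0.5891 -0.1673  0.006 ]
grip 86 c [ 0.5891 -0.1696] size [0.0393 0.0121] long-axis ang 1.4962 mean [ 0.5885 -0.1694  0.0294]
base 1614 c [0.5333 0.1631] size [0.0604 0.2364] long-axis ang 1.7354 mean [0.533  0.1585 0.0182]
seat 85 [0.5221 0.2472 0.0543]
seat 65 [0.5476 0.0747 0.0541]
catch 47
c 47 c [0.5184 0.2518] size [0.0365 0.0137] long-axis ang 0.1941 mean [0.5191 0.2513 0.0721]
catch 42
c 42 c [0.5482 0.0741] size [0.0368 0.0134] long-axis ang 0.1816 mean [0.5486 0.0742 0.0721]
side
bar 476 c [ 0.5916 -0.168 ] size [0.2204 0.0232] long-axis ang 1.4795 mean [ 0.5919 -0.1537  0.006 ]
grip 82 c [ 0.5929 -0.1696] size [0.0415 0.0122] long-axis ang 1.485 mean [ 0.5921 -0.1669  0.0295]
base 2356 c [0.5365 0.1632] size [0.06   0.2385] long-axis ang 1.7385 mean [0.5342 0.1781 0.0192]
seat 220 [0.5242 0.2512 0.0547]
seat 121 [0.5493 0.0785 0.0549]
catch 109
c 109 c [0.5214 0.2518] size [0.037 0.015] long-axis ang 0.1733 mean [0.5208 0.253  0.0723]
catch 64
c 64 c [0.5518 0.0751] size [0.0364 0.0143] long-axis ang 0.2023 mean [0.5529 0.0772 0.0715]
t 0.1 pos [0.1615 0.6548 0.2304] shift cm [-60.99 -69.59  11.16] spin 1.427 q [-1.44  0.48  0.02  1.56 -0.01  1.11 -0.08] tilt 0.0017
t 0.1 pos [0.1615 0.6548 0.2304] shift cm [-32.91 -12.98   0.07] spin 1.427 q [-1.44  0.48  0.02  1.56 -0.01  1.11 -0.08] tilt 0.0017
```

```bash
python3 -m jog '[[-33,-13,0,1.427],[-33,-13,0,1.427],[-33,-13,0,1.427],[-33,-13,0,1.427],[-33,-13,0,1.427],[-33,-13,0,1.427],[-33,-13,0,1.427],[-33,-13,0,1.427],[-33,-13,0,1.427],[-33,-13,0,1.427],[-61,-69.6,8,1.427],[-61,-69.6,8,1.427],[-61,-69.6,8,1.427],[-61,-69.6,8,1.427],[-61,-69.6,8,1.427],[-61,-69.6,8,1.427],[-61,-69.6,8,1.427],[-61,-69.6,8,1.427],[-61,-69.6,8,1.427],[-61,-69.6,8,1.427]]' -1 60; python3 -c "
from h import *
go([.5905,-.1685,.12],-.093)"
```

```text
t: 1.77
eef_pos: [0.5399, 0.0447, 0.1786]
tool_rot: [-0.0, 0.741, 0.672, -0.0]
contact_force: [0.7, -0.4, 0.1]
gripper_width: 1.0
grasp_force: 0.0
t 1.7667 pos [0.5399 0.0447 0.1786] shift cm [-20.72   7.11   5.85] spin -0.005 q [-0.62  0.35  0.53  1.96 -0.22  0.89 -0.08] tilt 0.0003
```

```bash
python3 -m jog '[[-20,7,4,0],[-20,7,4,0],[-20,7,4,0],[-20,7,4,0],[-20,7,4,0],[-20,7,4,0],[-20,7,4,0],[-20,7,4,0],[-20,7,4,0],[-20,7,4,0]]'; python3 -c "
from h import *
go([.5905,-.1685,.009],-.093)"
```

```text
t: 2.6
eef_pos: [0.5904, -0.1569, 0.139]
tool_rot: [-0.0, 0.74, 0.673, 0.0]
contact_force: [0.2, 1.0, 0.0]
gripper_width: 1.002
grasp_force: 0.0
t 2.6 pos [ 0.5904 -0.1569  0.139 ] shift cm [-1.17  0.12 13.  ] spin -0.002 q [-0.22  0.52  0.52  1.82 -0.32  0.88  0.35] tilt 0.0012
```

```bash
python3 -m jog '[[-1.17,0.1,3,0],[-1.17,0.1,6,0],[-1.17,0.1,9,0],[-1.17,0.1,11,0],[-1.17,0.1,12.4,0],[-1.17,0.1,13.1,0],[-1.17,0.1,13.1,0],[-1.17,0.1,13.1,0],[-1.17,0.1,13.1,0]]'; python3 -c "
from h import *
go([.5905,-.1685,.008],-.093)"
```

```text
t: 3.35
eef_pos: [0.5912, -0.1712, 0.0094]
tool_rot: [0.001, 0.741, 0.672, 0.001]
contact_force: [-0.2, -0.6, -0.1]
gripper_width: 0.998
grasp_force: 0.0
t 3.35 pos [ 0.5912 -0.1712  0.0094] shift cm [ 0.26 -0.1   0.14] spin -0.005 q [-0.12  0.7   0.41  1.87 -0.43  0.66  0.46] tilt 0.0024
```

```bash
python3 -m jog '[[0,0,0,0],[0,0,0,0],[0,0,0,0],[0,0,0,0],[0,0,0,0],[0,0,0,0],[0,0,0,0],[0,0,0,0],[0,0,0,0],[0,0,0,0],[0,0,0,0],[0,0,0,0]]' 1 100; python3 -c "
from h import *
go([.5905,-.1685,.008],-.093)"
```

```text
t: 4.35
eef_pos: [0.5902, -0.1712, 0.0083]
tool_rot: [0.0, 0.741, 0.672, 0.0]
contact_force: [-1.9, 0.9, 5.7]
gripper_width: 0.116
grasp_force: 98.5
t 4.35 pos [ 0.5902 -0.1712  0.0083] shift cm [0.27 0.01 0.03] spin -0.005 q [-0.12  0.7   0.41  1.87 -0.44  0.66  0.46] tilt 0.0003
```

```bash
python3 -m jog '[[0,0,-1,0],[0,0,-2.5,0],[0,0,-5,0],[0,0,-8,0],[0,0,-11,0],[0,0,-13,0],[0,0,-13,0],[0,0,-13,0]]'; python3 -c "
from h import *
go([.535,.163,.14],.166)
c=snap('top','top1')"
```

```text
t: 5.02
eef_pos: [0.5906, -0.1711, 0.1391]
tool_rot: [0.001, 0.741, 0.672, 0.001]
contact_force: [-0.1, -0.2, -2.1]
gripper_width: 0.118
grasp_force: 97.8
t 5.0167 pos [ 0.5906 -0.1711  0.1391] shift cm [32.71 -8.8  -0.11] spin -0.264 q [-0.2   0.52  0.52  1.82 -0.33  0.89  0.37] tilt 0.0023
```

View pics/top1.png

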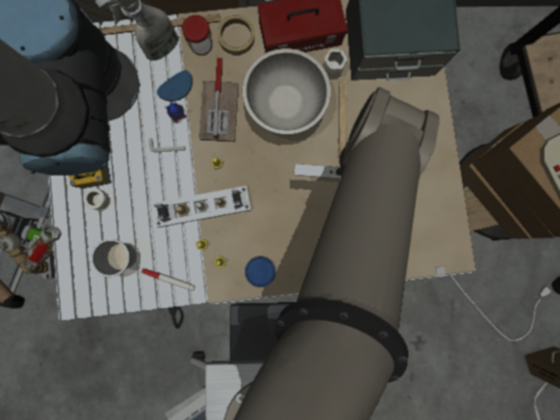

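The bar is held level and its left end shows at (295,170). Now I carry it over the rack.

```bash
python3 -m jog '[[32.5,-8.8,0,-0.264],[32.5,-8.8,0,-0.264],[32.5,-8.8,0,-0.264],[32.5,-8.8,0,-0.264],[32.5,-8.8,0,-0.264],[32.5,-8.8,0,-0.264],[32.5,-8.8,0,-0.264],[32.5,-8.8,0,-0.264],[32.5,-8.8,0,-0.264],[32.5,-8.8,0,-0.264],[32.5,-8.8,0,-0.264],[32.5,-8.8,0,-0.264],[32.5,-8.8,0,-0.264],[32.5,-8.8,0,-0.264]]'; python3 -c "
from h import *
go([.535,.161,.12],.167)
for n in('top','side'):
  snap(n,n+'2')
a=cv2.imread('pics/top2.png')[140:270,130:280];b=cv2.imread('pics/side2.png')[170:370,170:330]
a=cv2.resize(a,(400,347),interpolation=2);b=cv2.resize(b,(400,500),interpolation=2)
o=np.zeros((500,800,3),np.uint8);o[:347,:400]=a;o[:,400:]=b;cv2.imwrite('pics/m2.png',o)"
```

```text
t: 6.23
eef_pos: [0.5345, 0.1592, 0.1377]
tool_rot: [0.0, 0.647, 0.762, -0.0]
contact_force: [0.6, -0.5, -0.5]
gripper_width: 0.115
grasp_force: 97.8
t 6.2333 pos [0.5345 0.1592 0.1377] shift cm [0.17 0.08 1.77] spin -0.004 q [-0.73  0.42  0.42  1.95 -0.23  0.82 -0.02] tilt 0.0007
```

View pics/m2.png

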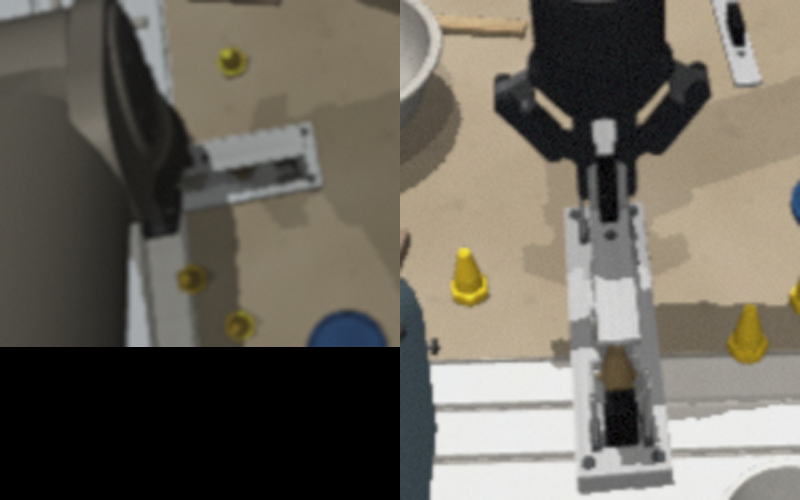

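The side view shows the bar clear of everything, over the rack and roughly in line (left end near crop (617,310)). I'll measure it by depth.

Run:
```python
from h import *
for n in('side','top'):
    c=pickle.load(open(f'pics/{n}2.pkl','rb'));P=cloud(c);x,y,z=P[...,0],P[...,1],P[...,2]
    k=(z>.126)&(z<.143)&(abs(x-.535)<.05)&(abs(y-.163)<.13)
    k=k&((y>.185) if n=='side' else (y<.12))
    p=P[k];print(n,k.sum());
    if k.sum()>10:
        rect(p,'bar'); f=np.polyfit(p[:,1],p[:,0],1);print('yaw',-f[0],'y range',np.percentile(p[:,1],[1,99]),'z fit',np.polyfit(p[:,1],p[:,2],1), 'x at y', np.polyval(f,[.252,.163,.0746]))
```

```text
side 748
bar 748 c [0.5248 0.2271] size [0.024  0.0873] long-axis ang 1.7379 mean [0.5242 0.2305 0.1366]
yaw 0.16360523893889062 y range [0.18602191 0.26943576] z fit [-0.0120612   0.13940844] x at y [0.52071288 0.53527374 0.54973645]
top 357
bar 357 c [0.5452 0.0864] size [0.0242 0.0707] long-axis ang 1.7312 mean [0.5449 0.0857 0.1356]
yaw 0.15003935812602712 y range [0.05261241 0.11969791] z fit [0.0013967  0.13547256] x at y [0.51999256 0.53334606 0.54660954]
```

```bash
python3 -m jog '[[0.15,0.08,2,0],[0.15,0.08,4,0],[0.15,0.08,5,0],[0.15,0.08,5.5,0],[0.15,0.08,5.8,0],[0.15,0.08,5.8,0],[0.15,0.08,5.8,0],[0.15,0.08,5.8,0]]'; python3 -m jog '[[0,0,0.1,0],[0,0,0.2,0],[0,0,0.3,0],[0,0,0.4,0],[0,0,0.4,0],[0,0,0.4,0],[0,0,0.4,0]]';python3 -c "
from h import *
go([.535,.161,.076],.167)
for n in('top','side'):
  snap(n,n+'3')
b=cv2.imread('pics/side3.png')[220:370,200:310]
cv2.imwrite('pics/m3.png',cv2.resize(b,None,fx=4,fy=4,interpolation=2))"
```

```text
t: 7.0
eef_pos: [0.5355, 0.1627, 0.0807]
tool_rot: [0.0, 0.646, 0.763, 0.001]
contact_force: [-0.4, -0.1, -2.0]
gripper_width: 0.112
grasp_force: 97.9
t: 7.58
eef_pos: [0.5348, 0.1626, 0.0759]
tool_rot: [-0.0, 0.646, 0.763, 0.0]
contact_force: [0.8, -0.2, -0.9]
gripper_width: 0.117
grasp_force: 97.9
t 7.5833 pos [0.5348 0.1626 0.0759] shift cm [-0.16 -0.01 -0.01] spin -0.001 q [-0.7   0.51  0.38  1.98 -0.29  0.7   0.02] tilt 0.0001
```

View pics/m3.png

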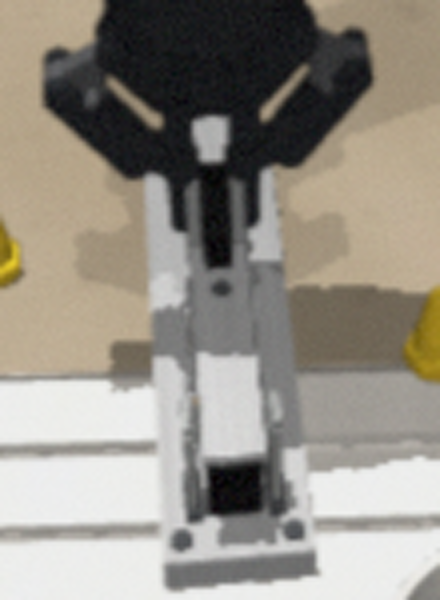

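The bar's near end sits between the two catches (crop (195..275, 400..460)), centred, and there's no contact force yet. I'll lower it in small steps to find contact.

```bash
for i in 1 2 3; do python3 -m jog '[[0,0,0.05,0],[0,0,0.1,0],[0,0,0.1,0],[0,0,0.1,0]]' | grep -E 'eef|contact'; done
```

```text
eef_pos: [0.5349, 0.1626, 0.0751]
contact_force: [-0.8, -0.5, 2.1]
eef_pos: [0.535, 0.1626, 0.0741]
contact_force: [-1.5, -0.3, 5.0]
eef_pos: [0.5351, 0.1626, 0.0733]
contact_force: [-1.6, -0.3, 6.7]
```

```bash
python3 -m jog '[[0,0,0.1,0],[0,0,0.2,0],[0,0,0.3,0],[0,0,0.4,0],[0,0,0.4,0],[0,0,0.4,0]]' | grep -E 'eef|contact'; python3 -m jog '[[0,0,0.1,0],[0,0,0.2,0],[0,0,0.3,0],[0,0,0.4,0],[0,0,0.4,0],[0,0,0.4,0]]' | grep -E 'eef|contact';python3 -m jog '[[0,0,0.1,0],[0,0,0.2,0],[0,0,0.2,0],[0,0,0.2,0]]' | grep -E 'eef|contact'
```

```text
eef_pos: [0.535, 0.1627, 0.069]
contact_force: [-1.0, 0.2, 5.1]
eef_pos: [0.5343, 0.1623, 0.064]
contact_force: [1.4, 0.4, -7.1]
eef_pos: [0.5348, 0.1625, 0.063]
contact_force: [0.2, 0.0, -1.0]
```

```bash
for i in 1 2; do python3 -m jog '[[0,0,0.05,0],[0,0,0.1,0],[0,0,0.1,0],[0,0,0.1,0]]' | grep -E 'eef|contact'; done; python3 -c "
from h import *
print(bot.get_obs()['contact_force'])
c=snap('side','side4');P=cloud(c);x,y,z=P[...,0],P[...,1],P[...,2]
k=(z>.057)&(z<.066)&(abs(x-.535)<.03)&(y>.185)&(y<.235);print(k.sum(),np.median(z[k]));snap('top','top4')
T=cloud(pickle.load(open('pics/top4.pkl','rb')));
k=(abs(T[...,0]-.545)<.008)&(T[...,1]>.09)&(T[...,1]<.12);print(k.sum(),np.median(T[k],0))"
```

```text
eef_pos: [0.5349, 0.1626, 0.0627]
contact_force: [-3.0, 0.2, 8.2]
eef_pos: [0.5349, 0.1626, 0.0627]
contact_force: [-6.0, -0.9, 18.3]
[-6.02618402 -0.87957841 18.30951252]
370 0.06176949264760584
243 [0.54446443 0.11429387 0.39430665]
```

```bash
python3 -m jog '[[0,0,-0.05,0],[0,0,-0.05,0],[0,0,-0.05,0],[0,0,-0.05,0]]' | grep -E 't:|eef|contact|gra'; python3 -c "
from h import *
go([.535,.163,.0627],.167)
for n in('side','top'):
  P=cloud(snap(n,n+'5'));d=P[...,:2]-[.535,.163];a=.167
  ly=-d[...,0]*np.sin(a)+d[...,1]*np.cos(a);lx=d[...,0]*np.cos(a)+d[...,1]*np.sin(a);z=P[...,2]
  for lo in range(-115,115,10):
    k=(abs(lx)<.008)&(ly*1000>lo)&(ly*1000<lo+10)&(z<.1)
    if k.sum()>5: print(n,lo,k.sum(),np.median(z[k]).round(4))
a=cv2.imread('pics/top5.png')[170:240,140:265];b=cv2.imread('pics/side5.png')[220:370,200:310]
a=cv2.resize(a,(400,224),interpolation=2);b=cv2.resize(b,(400,545),interpolation=2)
o=np.zeros((545,800,3),np.uint8);o[:224,:400]=a;o[:,400:]=b;cv2.imwrite('pics/m5.png',o)"
```

```text
t: 11.12
eef_pos: [0.5349, 0.1626, 0.0627]
tool_rot: [-0.0, 0.646, 0.763, 0.0]
contact_force: [-4.0, -1.1, 12.6]
grasp_force: 100.6
t 11.1167 pos [0.5349 0.1626 0.0627] shift cm [0.04 0.02 0.  ] spin -0.001 q [-0.69  0.53  0.37  1.99 -0.3   0.67  0.03] tilt 0.0009
side -75 9 0.0615
side -65 35 0.0616
side -55 27 0.062
side -45 10 0.0624
side -25 10 0.0852
side -15 25 0.0858
side -5 37 0.0858
side 5 87 0.0856
side 15 110 0.0716
side 25 48 0.0625
side 35 47 0.0618
side 45 47 0.0618
side 55 53 0.0617
side 65 55 0.0618
side 75 52 0.0618
side 85 60 0.0618
side 95 172 0.0319
side 105 108 0.0212
top -115 30 0.021
top -105 30 0.0605
top -95 27 0.0606
top -85 27 0.0605
top -75 29 0.0603
top -65 28 0.0612
top -55 28 0.0604
top -45 29 0.0604
top -35 26 0.0622
top -25 26 0.0615
```

View pics/m5.png

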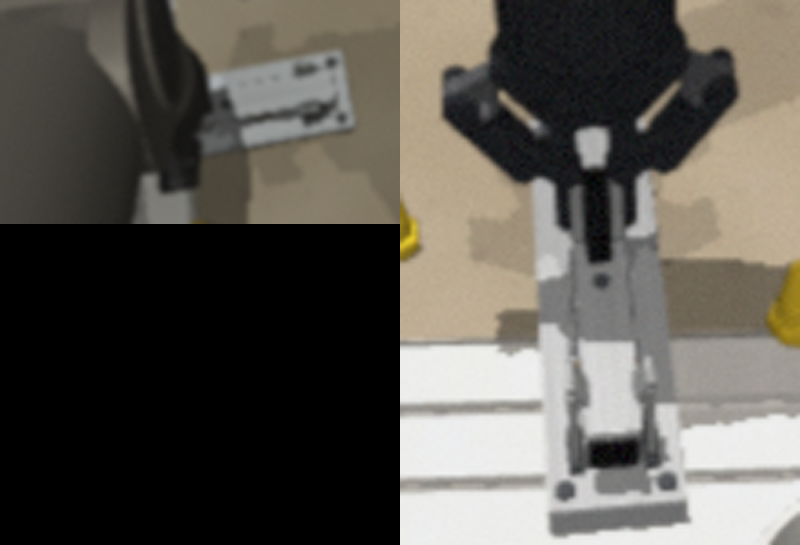

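Both ends have their top face at about 60.5–61.8 mm, so the bar is on the seats. The catch noses are over the bar (crop (573..655, 370..460)), and the push is 12.6 N.

```bash
python3 -c "
from station import bot
print(bot.hand_in())"
```

```text
the job is handed in; nothing more can be done
None
```

The long bar is snapped fully home on both seats. I handed the job in with the gripper still on the bar, pushing down at about 12.6 N, but no verdict came back.

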